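Clear the stage and present the scope

ROBOT

A 7-joint arm with a two-finger parallel gripper is mounted at the origin on the work surface. World frame = base frame: x ahead of the robot, y to its left, z up, the work surface at z = 0. Lengths are in m, angles in rad, forces in N, time in s.
With the tool pointing down it reaches from about 0.4 to 0.875 m from the base axis. Payload 19.3 kg.
Tool frame: the origin (TCP) lies where the fingers leave the gripper's body, on its centre line; the fingertips stand bot.tip_reach ahead of it and the grasp point (between the pads) lies 54 mm ahead of it (bot.tip_reach is the distance from the TCP to the fingertips, in m); z points along the fingers, y is the line along which they close (so a half turn about z gives the same grasp; the last joint's range is limited). The gripper opens to 85 mm and grips with 20 to 120 N. Pads are 22 mm wide; open, the fingers measure 114 mm over their backs; the gripper's body (76 mm by 85 mm) begins 54 mm behind the grasp point. The pads swing forward as they close: fully open they stand 13 mm farther back than shut.
Start: joints at [-1.343, 0.521, -0.036, 1.599, 0.021, 1.021, -0.113], TCP at [0.183, 0.597, 0.304] pointing down, gripper open.
Joint ranges: [-2.91, 2.91], [-0.3, 2.13], [-1.5, 1.42], [0.17, 2.43], [-1.26, 4.41], [0.16, 1.93], [-2.52, 2.52]. Speed limits (rad/s): [1.89, 1.89, 2.39, 2.39, 3.01, 3.01, 3.01].

INTERFACE

Orientations are given as [roll, pitch, yaw] about the fixed x, y, z axes, in that order (R = Rz(yaw) Ry(pitch) Rx(roll)).
In Python, from workcell import bot gives the robot as it stands. The module is installed in compiled form; this text tells all that it offers.
- The arm moves only by the shell command python3 -m jog 'ROWS' [FORCE]. ROWS is JSON, a list that holds one entry, the list of rows, each a list of 7 numbers: the shift along the tool's x, y, z in mm, then the turn, a rotation vector about the tool's x, y, z in rad, then the opening, from 0 (shut) to 1 (fully open). In form: [[[tx, ty, tz, wx, wy, wz, fingers], ...]]. A call has 1 to 5 rows; each row shifts and turns the commanded pose from where the row before left it, along the tool's axes as they then stand; what a row does not reach is not made up. A row lasts 1/10 s, in which the tool goes at most 50 mm and 8.59 degrees, less where a joint would pass 70% of its speed; a pose out of reach is approached as far as the arm can. A call is refused whole if a number of a shift passes 50 or a number of a turn 0.15, either way. A call with a gripper value outside its range is refused whole. The fingers move at their own pace and stop on an object; FORCE is the grip in N (left out, the last holds). Time passes only in rows, so rows that do not move let the fingers close. It gives the time, the measured TCP pose, the force, the opening and the grip force at its end, in the units of the state.
- bot.observe(): the state, without advancing time (a new reading comes with each control period).
- bot.grab_frame(name): name is "side" or "top" or "wrist"; returns a dict with "img" (420x560x3 uint8, red, green, blue), "intrinsics" (3x3 intrinsics, pixels), "R" (3x3) and "t" (3): a world point X has camera coordinates R X + t; the wrist camera has in their place "tool_from_camera" (4x4, takes a point from camera to tool coordinates, whose origin is the TCP and whose axes are the flange's). Camera axes: x right, y down, z forward; pixel columns grow to the right and rows downward; lengths in m; the calibration is good to about 2 mm. The wrist camera is an equidistant fisheye: a pixel r from the principal point sees the ray r / f radians off the axis. A picture is of the moment at which its call begins: read the wrist's pose just before it. There is no depth.
- bot.job_done(): hands the job in; it is judged then, once.
Trained networks look in a picture, given as the dict that the camera call returned (one of the last four; its "shot" number tells which), for a name from the list of things; names that differ only in an ending like _2 or _b are one class to them, and where a whole thing is asked for, a point or a joint stands for the part that bears it (a point fixed in the world has none). Each returns a list of dicts, best first, with "conf" (0 to 1); they miss things now and then, are a little off and sometimes report something else, mostly with a low value. They report only what shows in the picture. A call takes as long as a camera call. They do not tell look-alikes from the thing itself.
- bot.trace(query, picture): "region" (420x560 bool, what is visible of it).
- bot.spot_point(query, picture): "xyz" ([x, y, z] in m, in world coordinates, good to about 4 mm: a listed point, or the origin of a listed thing).
The state is a dict: "clock": time; "qpos": joint angles; "qd": joint speeds; "joint_efforts": joint torques, N m; "position": TCP position; "tool_rot": TCP orientation; "force": force on the tool from outside, world axes, zero at the start; "moment": the same for the moment, N m; "grip_width": finger opening in m; "finger_force": force on a finger pad.
Only numpy, scipy, OpenCV 4.12 (cv2) and the standard library are available. Lean on these libraries where they do the work, as an engineer would, in place of code of your own. Each camera call takes 0.05 s, during which the arm holds its last target. There are 200 camera calls.

TASK

Lift the angle bracket off the inspection stage and hang it by its hole on the storage post, all the way down and flat on the post's base, and let go of it. Then draw the handheld scope out of its slanted cradle, turn it upright with its nose pointing straight down, and finish still holding it in the gripper, steady, with the nose over the disc at the middle of the stage and about 7 cm above it, touching nothing else. Leave the other things on the bench where they are, and do not drop the scope or knock it against the stage.

Things in the scene. Friction and masses are not known exactly. Their poses are not given: they have to be found in the camera images.
- bracket: bare aluminium L-shaped angle bracket, 94 mm long (x), 40 mm wide (y), lying flat on the stage at the start. Plate 6 mm thick, from x = -50 to x = +44 mm; origin on the plate's underside, z up. A round through hole of 24 mm diameter is at x = -30 mm; an upright leg (8 mm thick along x, full 40 mm width, top 52 mm above the underside) stands at x = +36 to +44 mm and can be gripped across its thickness from above. About 0.11 kg.
- bracket_hole (a point): centre of the bracket's hole, on the underside of its plate
- bracket_leg (a point): middle of the bracket's upright leg, 30 mm above the underside: a place to grip, closing along the bracket's x
- post_stand: fixed storage post: a dark steel square base plate 110 x 110 mm, 12 mm thick, with one vertical bare steel post of 12 mm diameter at its middle, its tip chamfered. Origin under the middle of the base, on the table
- post_top (a point): tip of the storage post, on its axis, 67 mm above the table (55 mm above the base plate)
- stage: fixed dark square inspection stage 90 x 90 mm (foot 100 x 100 mm), its flat top 45 mm above the table, a micrometer barrel sticking out to +x of it (to x = +92 mm). Origin under its middle, on the table
- stage_centre (a point): centre of the round steel-and-glass disc (26 mm across, flush) in the middle of the stage's top
- cradle: fixed cradle: black base plate 150 x 70 mm, 10 mm thick (x = -120 to +30 mm from its origin), with a round aluminium socket tube (outer 28 mm, bore 18 mm, 60 mm deep) slanted 45 degrees: the tube's axis rises towards the cradle's +x. Origin on the table under the middle of the standing scope's handle
- cradle_mouth (a point): centre of the socket's open end, 72 mm above the table
- scope: straight round handheld scope, 176 mm long, in the socket nose down, handle up and out, 45 to 49 degrees from vertical (some play). Origin at the nose tip, z along its axis from nose to handle end. Nose: steel tube 14 mm diameter, z = 0 to 70 mm (60 mm in the socket); collar 26 mm diameter, z = 70 to 80 mm; black handle 24 mm diameter, z = 80 to 170 mm; a small 16 mm end cap up to 176 mm. About 0.14 kg, centre of mass near z = 110 mm
- scope_handle (a point): point on the scope's axis at the middle of the handle, 125 mm from the nose tip: a place to grip (across 24 mm), about 117 mm above the table at the start
- bottle: bystander: clear plastic bottle, 48 mm diameter, 105 mm tall; origin under its centre
- dish: bystander: shallow glass dish, 84 mm diameter, 16 mm tall; origin under its centre
- jar: bystander: small amber jar, 44 mm diameter, 45 mm tall; origin under its centre
- driver: bystander: black-handled screwdriver lying flat, 160 mm long along its x
- lens_mount: bystander: lens ring of 36 mm diameter on a post and a 50 mm square black base, 90 mm tall; origin under its base
- clip: bystander: flat blue fibre clip, about 145 mm long with a round end of 68 mm diameter, up to 17 mm high; origin under its bar
Not all that is in view belongs to the job. What is shaped like the bracket but red is not meant. Leave any brown look-alike of the scope alone.

How it is judged:
On the way, in this order (a step that is already met when the one before it is completed fails the run):
1. the bracket hangs on the storage post, flat on its base and let go, while the scope is still in its cradle (horizontal distance between bracket_hole and post_top below 0.009 m and z of bracket_hole in the frame of post_stand below 0.018 m and angle between bracket's own z axis and vertical below 0.12 rad and contact force between the fingers and bracket below 0.2 N and linear speed of bracket below 0.03 m/s and distance between scope and cradle below 0.12 m and distance of scope from where it was at the start of the episode below 0.02 m), for 0.2 s.
2. the scope is drawn out of the socket and gripped (distance between scope and cradle_mouth above 0.02 m and height (world z) of scope above 0.08 m and contact force between the fingers and scope above 1 N and contact force between scope and cradle below 0.2 N), for 0.1 s.
At the end, for the whole second after the job is handed in: Bracket hole round the post (within 9 mm), flat on its base, let go. Fingers hold the scope still, upright within 12 degrees, nose down, tip within 25 mm sideways of the stage centre and 30 to 140 mm above its top; the scope touches neither stage, cradle, post nor bracket (horizontal distance between bracket_hole and post_top below 0.009 m and z of bracket_hole in the frame of post_stand below 0.018 m and angle between bracket's own z axis and vertical below 0.12 rad and contact force between the fingers and bracket below 0.2 N and linear speed of each of bracket, scope below 0.03 m/s and angle between scope's own z axis and vertical below 0.21 rad and horizontal distance between scope and stage_centre below 0.025 m and z of scope in the frame of stage between 0.075 and 0.185 m and contact force between the fingers and scope above 1 N and contact force between scope and stage below 0.1 N and contact force between scope and cradle below 0.1 N and contact force between scope and bracket below 0.1 N and contact force between scope and post_stand below 0.1 N and angular speed of scope below 0.15 rad/s); the arm keeps its last pose, push and grip.
It fails at once if a bystander is pushed more than 25 mm or tipped (distance of any of bottle, dish, jar, driver, lens_mount, clip from where it was at the start of the episode above 0.025 m or angle between any of bottle, dish, jar, lens_mount, clip's own z axis and vertical above 0.5 rad).
It fails at once if the scope is dropped or its nose is driven against the bench or the stage (contact force between scope and stage above 4 N or height (world z) of scope below 0.015 m).
It also fails if it takes over 61 s, if anything falls off the work surface, if the arm or the gripper's body presses on something with over 40 N, if the wrist force passes 120 N, or if a joint passes its speed limit or range.

## Working session

There is one attempt and no reset: what is moved stays moved. The work goes in short steps, Python scripts to look and compute and a shell command to move; the robot and the scene stay as the last step left them, time stands still between calls to the robot, and variables do not carry over. Pictures are saved under pics/ and viewed, at most 10 in all, crops included, and the job is handed in when it is done.

```bash
mkdir -p pics; python3 - <<'E'
from workcell import bot
import numpy as np, cv2
s=bot.observe(); print({k:np.round(v,3) for k,v in s.items()}, bot.tip_reach)
for c in ("top","side"):
    p=bot.grab_frame(c); cv2.imwrite(f"pics/{c}0.png",p["img"][...,::-1])
    print(c,p["intrinsics"].tolist(),np.round(p["R"],3).tolist(),np.round(p["t"],3))
    for q in ["bracket","bracket_hole","bracket_leg","post_stand","post_top","stage","stage_centre","cradle","cradle_mouth","scope","scope_handle","bottle","dish","jar","driver","lens_mount","clip"]:
        r=bot.spot_point(q,p); print(q,[(np.round(d["xyz"],3).tolist(),round(d["conf"],2)) for d in r[:3]])
E
```

```text
{'clock': np.float64(0.0), 'qpos': array([-1.343,  0.522, -0.036,  1.6  ,  0.021,  1.021, -0.113]), 'qd': array([ 0.003, -0.002, -0.   , -0.001,  0.   , -0.   ,  0.   ]), 'joint_efforts': array([ 1.0000e-03, -9.2711e+01,  1.9800e+00, -3.6994e+01,  1.8000e-02,
        8.0000e-03, -0.0000e+00]), 'position': array([0.183, 0.597, 0.303]), 'tool_rot': array([-3.14 ,  0.   ,  2.844]), 'force': array([-0.1  ,  0.347, -0.117]), 'moment': array([0.085, 0.044, 0.016]), 'finger_force': np.float64(0.0), 'grip_width': np.float64(0.086)} 0.0726
top [[403.59427504827966, 0.0, 280.0926854461751], [0.0, 403.59427504827966, 209.4484976439006], [0.0, 0.0, 1.0]] [[-0.001, -1.0, -0.016], [-0.982, 0.004, -0.19], [0.19, 0.015, -0.982]] [0.018 0.547 0.972]
bracket [([0.285, 0.259, 0.002], 0.86), ([0.438, 0.243, 0.04], 0.74), ([0.422, 0.266, 0.04], 0.67)]
bracket_hole [([0.272, 0.232, -0.002], 0.7), ([0.441, 0.243, 0.044], 0.63)]
bracket_leg [([0.393, 0.304, 0.073], 0.91), ([0.302, 0.301, 0.029], 0.78), ([0.725, -0.147, -0.001], 0.57)]
post_stand [([0.525, 0.004, 0.001], 0.93)]
post_top [([0.528, 0.007, 0.06
[... 1176 characters left out ...]
.529, 0.007, 0.068], 0.7)]
stage [([0.733, 0.202, 0.003], 0.75), ([0.433, 0.278, 0.002], 0.6)]
stage_centre [([0.434, 0.279, 0.048], 0.76)]
cradle [([0.503, -0.259, 0.004], 0.82), ([0.529, 0.005, 0.068], 0.31)]
cradle_mouth [([0.458, -0.263, 0.073], 0.68)]
scope [([0.311, -0.341, 0.011], 0.84), ([0.662, 0.402, 0.0], 0.58)]
scope_handle [([0.225, -0.253, 0.014], 0.62), ([0.504, -0.258, 0.117], 0.55)]
bottle [([0.737, 0.203, -0.0], 0.83)]
dish [([0.725, -0.146, -0.003], 0.72), ([0.431, 0.281, 0.044], 0.33)]
jar [([0.662, 0.402, -0.0], 0.53)]
driver [([0.381, -0.012, -0.002], 0.59)]
lens_mount [([0.673, -0.374, -0.002], 0.76)]
clip [([0.734, 0.003, -0.0], 0.79), ([0.672, -0.373, -0.002], 0.27)]
```

View pics/top0.png

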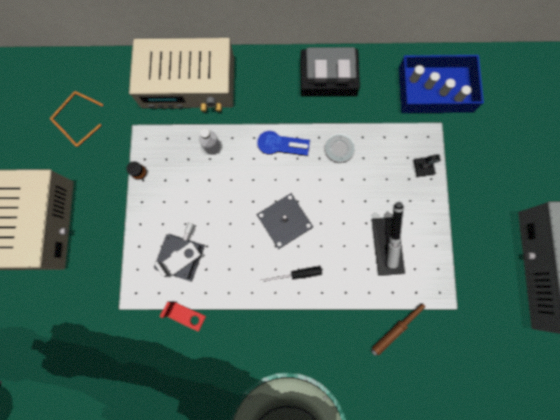

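View pics/side0.png

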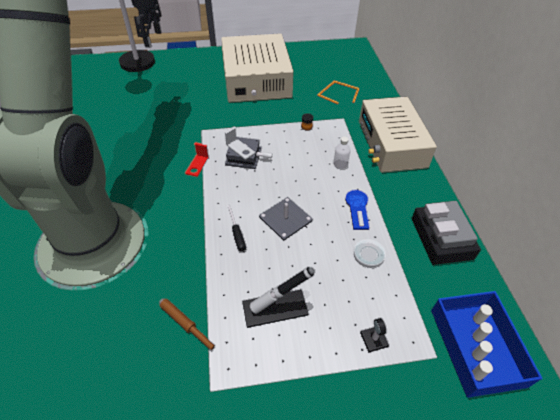

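Top view: bare-metal bracket on the stage at (182,255), red one at (183,316) on the bench. Scope candidates: the black-handled one in the slanted cradle at (396,235), a brown one at (398,330). The grey bracket and the black-handled scope fit the description, since the other two have the excluded colours. I'll confirm both in one enlarged crop.

```bash
cat > h.py <<'E'
import numpy as np, cv2
from scipy.spatial.transform import Rotation as Ro
from workcell import bot
def pose():
    s=bot.observe(); return np.array(s["position"]),Ro.from_euler("xyz",s["tool_rot"])
def rot(z,y):  # tool rotation from its z and y directions
    z=np.array(z,float);z/=np.linalg.norm(z);y=np.array(y,float);y-=z*(y@z);y/=np.linalg.norm(y)
    return Ro.from_matrix(np.c_[np.cross(y,z),y,z])
def delta(grasp,R,from_=None):
    """shift (mm, present tool axes) and rotvec (tool axes) to put the grasp point there"""
    p,Rc=from_ or pose(); T=np.array(grasp)-0.054*R.as_matrix()[:,2]
    a=Rc.inv().apply(T-p)*1000; w=(Rc.inv()*R).as_rotvec()
    b=R.inv().apply(T-p)*1000
    print("TCP target",T.round(4),"shift now-axes",a.round(1),"turn",w.round(3),"shift in final axes",b.round(1))
def pix(X,p):
    c=p["R"]@np.array(X)+p["t"];u=p["intrinsics"]@c;return u[:2]/u[2]
def wray(uv,p,P,R): # wrist pixel -> world origin, dir
    K=p["intrinsics"];d=(np.array(uv)-K[:2,2])/K[0,0];th=np.linalg.norm(d)
    v=np.r_[d/th*np.sin(th),np.cos(th)] if th>0 else np.array([0,0,1.])
    M=np.array(p["tool_from_camera"]);return P+R.apply(M[:3,3]),R.apply(M[:3,:3]@v)
E
python3 - <<'E'
import cv2,numpy as np
from h import *
a=cv2.imread("pics/side0.png")
c=lambda x,y:cv2.resize(a[y:y+90,x:x+110],None,fx=3.5,fy=3.5,interpolation=cv2.INTER_CUBIC)
t=cv2.imread("pics/top0.png")
d=cv2.resize(t[195:365,350:450],(385,600))[:315]
cv2.imwrite("pics/crop.png",np.hstack([c(180,110),c(220,250)]))
# bracket estimate
R=rot([0,0,-1],np.r_[0.396-0.439,0.299-0.2415,0])
for s in(1,-1):
  R=rot([0,0,-1],s*np.r_[0.396-0.439,0.299-0.2415,0]); delta([0.396,0.299,0.20],R)
E
```

```text
TCP target [0.396 0.299 0.254] shift now-axes [-290.8 -222.9   49.9] turn [-0.   -0.   -0.94] shift in final axes [   8.5 -366.4   49.9]
TCP target [0.396 0.299 0.254] shift now-axes [-290.8 -222.9   49.9] turn [-0.     0.     2.202] shift in final axes [ -8.5 366.4  49.9]
```

View pics/crop.png

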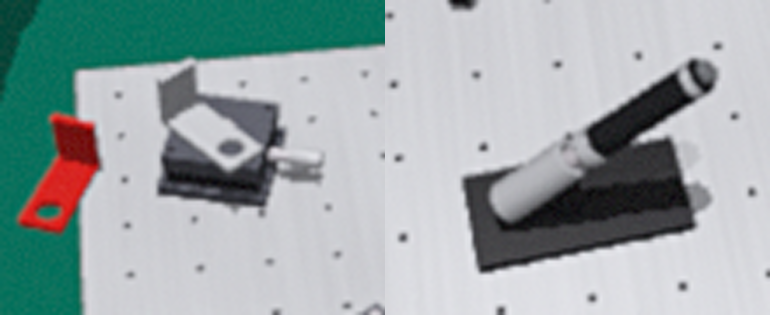

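Left crop: the bare-metal bracket lies on the stage at crop px (215,130), with the red one off to its left at (60,170). Right crop: the black-handled scope sits in its cradle at (640,110). Both are confirmed, so I'll move over the bracket.

```bash
python3 -m jog '[[[-29,-22,2,0,0,0,1],[-29,-22,2,0,0,0,1],[-29,-22,2,0,0,0,1],[-29,-22,2,0,0,0,1],[-29,-22,2,0,0,0,1]]]' 30
python3 -m jog '[[[-29,-22,2,0,0,0,1],[-29,-22,2,0,0,0,1],[-29,-22,2,0,0,0,1],[-29,-22,2,0,0,0,1],[-29,-22,2,0,0,0,1]]]'
python3 -m jog '[[[0,0,0,0,0,-0.14,0.7],[0,0,0,0,0,-0.14,0.7],[0,0,0,0,0,-0.14,0.7],[0,0,0,0,0,-0.14,0.7],[0,0,0,0,0,-0.14,0.7]]]'
python3 -m jog '[[[0,0,0,0,0,-0.14,0.7],[0,0,0,0,0,-0.1,0.7],[0,0,0,0,0,0,0.7],[0,0,0,0,0,0,0.7]]]'
python3 - <<'E'
from h import *
P,R=pose(); print(P.round(4),R.as_euler("xyz").round(3))
p=bot.grab_frame("wrist"); cv2.imwrite("pics/w1.png",p["img"][...,::-1])
for q in["bracket_hole","bracket_leg","bracket","stage_centre"]:
  print(q,[(np.round(d["xyz"],4).tolist(),round(d["conf"],2)) for d in bot.spot_point(q,p)[:3]])
for c in("top","side"):
  f=bot.grab_frame(c)
  for q in["bracket_hole","bracket_leg","stage_centre"]:
    print(c,q,[(np.round(d["xyz"],4).tolist(),round(d["conf"],2)) for d in bot.spot_point(q,f)[:3]])
E
```

```text
clock: 2.3
position: [0.2904, 0.4485, 0.294]
tool_rot: [3.141, 0.0, 2.844]
force: [0.6, 1.2, -0.3]
grip_width: 0.0853
finger_force: 0.0
clock: 2.8
position: [0.3968, 0.3008, 0.284]
tool_rot: [3.141, 0.0, 2.844]
force: [1.2, 0.7, -0.2]
grip_width: 0.0855
finger_force: 0.0
clock: 3.3
position: [0.3961, 0.302, 0.284]
tool_rot: [3.142, 0.0, -2.734]
force: [0.6, 0.1, -0.0]
grip_width: 0.0596
finger_force: 0.0
clock: 3.7
position: [0.3962, 0.302, 0.2839]
tool_rot: [3.142, 0.0, -2.503]
force: [0.3, -0.7, 1.4]
grip_width: 0.0601
finger_force: 0.0
[0.3962 0.302  0.2839] [ 3.142  0.    -2.503]
bracket_hole [([0.2735, 0.2327, 0.0015], 0.71)]
bracket_leg [([0.3035, 0.2948, 0.0336], 0.98), ([0.3956, 0.3009, 0.074], 0.8)]
bracket [([0.4192, 0.2674, 0.0472], 0.74)]
stage_centre [([0.4282, 0.2767, 0.0453], 0.91)]
top bracket_hole [([0.2704, 0.2358, -0.0001], 0.96), ([0.4423, 0.2431, 0.044], 0.78), ([0.6585, 0.4016, 0.0001], 0.66)]
top bracket_leg [([0.3939, 0.2997, 0.0737], 0.82), ([0.3015, 0.3, 0.0306], 0.71), ([0.5072, -0.261, -0.0027], 0.66)]
top stage_centre [([0.4276, 0.2757, 0.0462], 0.84), ([0.7374, -0.0039, -0.0019], 0.69), ([0.524, 0.0065, 0.001], 0.67)]
side bracket_hole [([0.7333, 0.0005, -0.0004], 0.66), ([0.4361, 0.2425, 0.0458], 0.6), ([0.2749, 0.2304, 0.0014], 0.6)]
side bracket_leg [([0.3005, 0.2979, 0.0293], 0.82), ([0.3984, 0.2977, 0.0754], 0.69), ([0.6622, 0.402, 0.0011], 0.21)]
side stage_centre [([0.434, 0.2812, 0.0419], 0.6)]
```

View pics/w1.png

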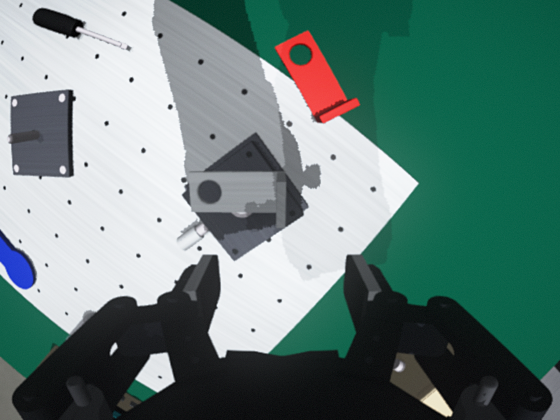

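Wrist view: hole at (209,191), leg around (282,197), fingers at (205,285) and (357,285), and the red look-alike at (315,75). I'll check with my own two-view triangulation, using the hole outline in the wrist and top pictures.

```bash
cat >> h.py <<'E'
def cray(uv,p):
    K=p["intrinsics"];d=p["R"].T@np.linalg.inv(K)@np.r_[uv,1];return -p["R"].T@p["t"],d/np.linalg.norm(d)
def tri(rays):
    A=sum(np.eye(3)-np.outer(d,d) for o,d in rays);b=sum((np.eye(3)-np.outer(d,d))@o for o,d in rays);return np.linalg.solve(A,b)
def best(q,p,near,r=0.05):
    for d in bot.spot_point(q,p):
        if np.linalg.norm(np.array(d["xyz"])-near)<r: return np.array(d["xyz"])
def wpix(X,p,P,R):
    M=np.linalg.inv(np.array(p["tool_from_camera"]));c=M[:3,:3]@R.inv().apply(np.array(X)-P)+M[:3,3]
    r=np.hypot(c[0],c[1]);th=np.arctan2(r,c[2]);K=p["intrinsics"];return K[:2,2]+K[0,0]*th*c[:2]/r
E
python3 - <<'E'
from h import *
P,R=pose(); p=bot.grab_frame("wrist")
o,d=wray((209,191),p,P,R); print("hole @z=.051",(o+d*(0.051-o[2])/d[2]).round(4))
for X in([.4393,.2425,.051],[.3959,.2995,.075],[.3959,.2995,.097]): print("wrist px",wpix(X,p,P,R).round(1))
t=bot.grab_frame("top");s=bot.grab_frame("side")
# centroid of hole as seen in top (dark blob near prediction)
for f,n in((t,"top"),(s,"side")):
    u=pix([.4393,.2425,.051],f); x,y=u.round().astype(int); g=f["img"][y-8:y+9,x-8:x+9].mean(2)
    m=(g<np.percentile(g,75)*0.72).astype(np.uint8); k,l,st,c=cv2.connectedComponentsWithStats(m)
    print(n,u.round(1),[(st[i,4],(c[i]+[x-8,y-8]).round(1)) for i in range(1,k)])
    if n=="top":T=f
def show(rs): print(tri(rs).round(4))
E
```

```text
hole @z=.051 [0.4365 0.2431 0.051 ]
wrist px [207.  192.9]
wrist px [280.5 198.1]
wrist px [280.4 204.7]
top [189.8 252.1] [(np.int32(14), array([183.7, 244.9])), (np.int32(27), array([196.4, 246.4])), (np.int32(62), array([188.7, 252.9])), (np.int32(16), array([196.2, 258.9]))]
side [246.7 152.5] [(np.int32(128), array([249.5, 153.5])), (np.int32(21), array([245.7, 152.2]))]
```

```bash
python3 -m jog '[[[1.5,-2,25,0,0,0,0.7],[0,0,25,0,0,0,0.7],[0,0,25,0,0,0,0.7],[0,0,25,0,0,0,0.7],[0,0,25,0,0,0,0.7]]]'
python3 -m jog '[[[0,0,15,0,0,0,0.7],[0,0,14,0,0,0,0.7],[0,0,0,0,0,0,0.5],[0,0,0,0,0,0,0.3],[0,0,0,0,0,0,0]]]' 40
python3 -m jog '[[[0,0,0,0,0,0,0],[0,0,0,0,0,0,0],[0,0,0,0,0,0,0],[0,0,0,0,0,0,0]]]' 50
```

```text
clock: 5.0
position: [0.3961, 0.2995, 0.158]
tool_rot: [3.142, 0.0, -2.5]
force: [0.9, 0.9, -1.1]
grip_width: 0.0597
finger_force: 0.0
clock: 5.5
position: [0.3964, 0.2998, 0.1307]
tool_rot: [3.142, 0.001, -2.5]
force: [0.6, 0.9, -0.4]
grip_width: 0.0166
finger_force: 0.0
clock: 5.9
position: [0.3964, 0.2997, 0.1307]
tool_rot: [3.142, 0.001, -2.5]
force: [-0.4, -0.3, 5.0]
grip_width: 0.0073
finger_force: 48.9
```

```bash
python3 -m jog '[[[0,0,-15,0,0,0,0],[0,0,-20,0,0,0,0],[0,0,-22,0,0,0,0],[0,0,-23,0,0,0,0],[0,0,-20,0,0,0,0]]]'
python3 -m jog '[[[7,-24,0,0,0,0,0],[7,-24,0,0,0,0,0],[7,-25,0,0,0,0,0],[7,-25,0,0,0,0,0],[7,-25,0,0,0,0,0]]]'
python3 -m jog '[[[7,-25,0,0,0,0,0],[7,-24,0,0,0,0,0],[7,-24,0,0,0,0,0],[7,-24,0,0,0,0,0],[7,-24,0,0,0,0,0]]]'
python3 -m jog '[[[0,0,0,0,0,0,0],[0,0,0,0,0,0,0],[0,0,0,0,0,0,0]]]'
python3 - <<'E'
from h import *
P,R=pose(); p=bot.grab_frame("wrist"); fs=[bot.grab_frame(c) for c in("top","side")]
cv2.imwrite("pics/w2.png",p["img"][...,::-1])
print("hole expected at",(P+R.apply([0,-.070,.054+.030])).round(4))
for f,n in((p,"wrist"),(fs[0],"top"),(fs[1],"side")):
  for q in["bracket_hole","bracket_leg","bracket","post_top","post_stand"]:
    print(n,q,[(np.round(d["xyz"],4).tolist(),round(d["conf"],2)) for d in bot.spot_point(q,f)[:2]])
E
```

```text
clock: 6.4
position: [0.3962, 0.2996, 0.2316]
tool_rot: [3.142, 0.001, -2.5]
force: [-0.4, 0.7, -1.1]
grip_width: 0.0074
finger_force: 48.7
clock: 6.9
position: [0.442, 0.1791, 0.2305]
tool_rot: [-3.141, 0.001, -2.499]
force: [0.2, 0.0, -0.9]
grip_width: 0.0073
finger_force: 48.9
clock: 7.4
position: [0.4865, 0.0612, 0.2305]
tool_rot: [-3.141, 0.001, -2.5]
force: [0.6, 0.3, -1.3]
grip_width: 0.0075
finger_force: 48.9
clock: 7.7
position: [0.486, 0.063, 0.2302]
tool_rot: [3.141, 0.0, -2.499]
force: [0.8, -0.7, -1.0]
grip_width: 0.0075
finger_force: 48.9
hole expected at [0.528  0.007  0.1462]
wrist bracket_hole [([0.5286, 0.0084, 0.1439], 0.77), ([0.2734, 0.2362, -0.0012], 0.61)]
wrist bracket_leg [([0.4854, 0.0661, 0.1735], 0.95), ([0.3048, 0.2958, 0.0315], 0.82)]
wrist bracket [([0.5104, 0.0307, 0.1408], 0.94), ([0.2814, 0.2655, 0.0025], 0.74)]
wrist post_top [([0.5279, 0.0065, 0.0663], 0.64)]
wrist post_stand [([0.5256, 0.0032, 0.0006], 0.88)]
top bracket_hole [([0.2706, 0.2377, 0.0007], 0.79), ([0.5309, 0.0072, 0.1417], 0.43)]
top bracket_leg [([0.3033, 0.3011, 0.0294], 0.88)]
top bracket [([0.2843, 0.261, 0.0008], 0.92), ([0.5302, 0.0043, 0.1394], 0.48)]
top post_top []
top post_stand [([0.5273, 0.0058, -0.003], 0.8)]
side bracket_hole [([0.5238, 0.0048, 0.1453], 0.73), ([0.274, 0.2321, 0.0028], 0.7)]
side bracket_leg [([0.4893, 0.0601, 0.174], 0.84), ([0.3022, 0.2943, 0.028], 0.82)]
side bracket [([0.287, 0.2662, 0.0009], 0.83), ([0.5119, 0.0336, 0.1433], 0.75)]
side post_top [([0.5297, 0.0022, 0.0685], 0.97)]
side post_stand [([0.5234, 0.0036, -0.0008], 0.66)]
```

View pics/w2.png

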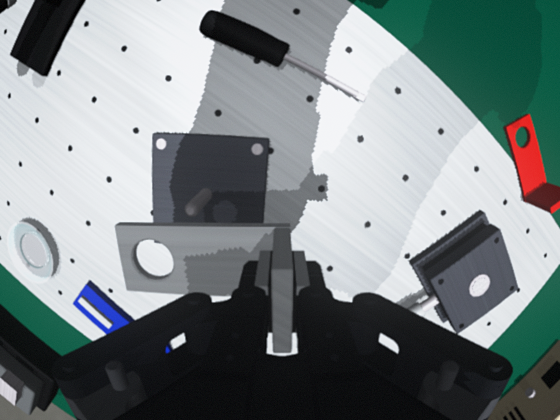

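Wrist view: bracket gripped and level, hole at (153,258), storage post at roughly (190,210) to (208,193). I'll check both with projections.

```bash
python3 - <<'E'
from h import *
P,R=pose(); p=bot.grab_frame("wrist")
for X in([.528,.006,.067],[.528,.006,.012],[.528,.007,.1492]): print("pred",X,wpix(X,p,P,R).round(1))
im=p["img"].astype(int).copy()
h=(im.min(2)>150).astype(np.uint8); m=np.zeros_like(h); m[230:285,128:180]=h[230:285,128:180]
k,l,st,c=cv2.connectedComponentsWithStats(m)
for i in range(1,k):
  if st[i,4]>300:
    (cx,cy),*_=cv2.fitEllipse(max(cv2.findContours((l==i).astype(np.uint8),0,1)[0],key=len)); print("hole blob",st[i],c[i].round(1),cx,cy)
    o,d=wray((cx,cy),p,P,R); print("hole at z .1492",(o+d*(.1492-o[2])/d[2]).round(4))
g=im[180:220,175:225].astype(np.uint8); cv2.imwrite("pics/post.png",cv2.resize(g[...,::-1],None,fx=12,fy=12,interpolation=cv2.INTER_NEAREST))
E
```

```text
pred [0.528, 0.006, 0.067] [191.7 214.9]
pred [0.528, 0.006, 0.012] [207.2 197.5]
pred [0.528, 0.007, 0.1492] [154.7 260.8]
hole blob [ 136  239   38   37 1040] [154.5 257.5] 154.5331268310547 257.52130126953125
hole at z .1492 [0.5263 0.006  0.1492]
```

View pics/post.png

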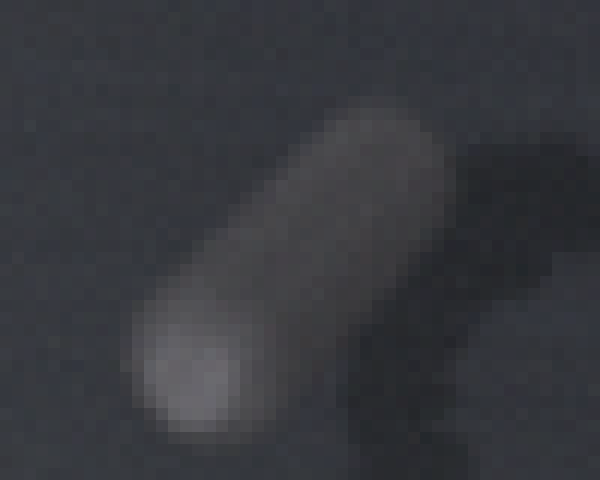

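Both measured points show the same offset of about 3.5 px from prediction, so hole and post agree within about 1 mm. I'll lower it.

```bash
python3 -m jog '[[[0,0,14,0,0,0,0],[0,0,14,0,0,0,0],[0,0,14,0,0,0,0],[0,0,14,0,0,0,0],[0,0,12,0,0,0,0]]]'
python3 -m jog '[[[0,0,8,0,0,0,0],[0,0,8,0,0,0,0],[0,0,8,0,0,0,0],[0,0,8,0,0,0,0],[0,0,0,0,0,0,0]]]'
python3 - <<'E'
from h import *
P,R=pose(); p=bot.grab_frame("wrist"); cv2.imwrite("pics/w3.png",cv2.resize(p["img"][200:330,80:330,::-1],None,fx=3,fy=3)); print(P)
E
```

```text
clock: 9.15
position: [0.4861, 0.0622, 0.1612]
tool_rot: [3.142, -0.0, -2.499]
force: [0.7, -0.4, -1.8]
grip_width: 0.0074
finger_force: 48.9
clock: 9.65
position: [0.4858, 0.0622, 0.129]
tool_rot: [3.141, -0.001, -2.499]
force: [-0.4, 0.4, -1.6]
grip_width: 0.0071
finger_force: 48.9
[0.4857995  0.06220492 0.1290142 ]
```

View pics/w3.png

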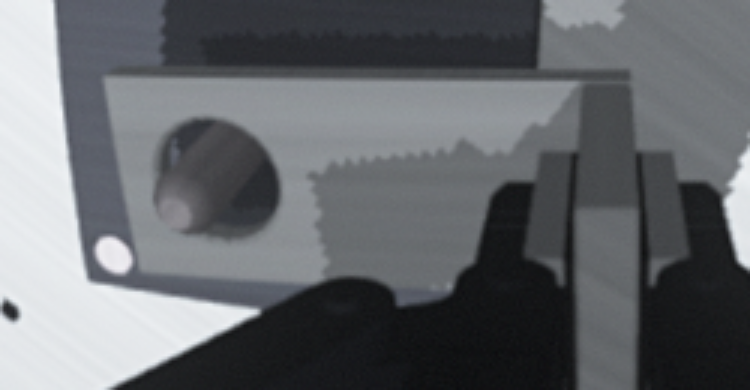

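The post has entered the hole, with its tip at crop px (175,212) and the hole at (218,178). I'll lower the rest and release.

```bash
python3 -m jog '[[[0,0,9,0,0,0,0],[0,0,9,0,0,0,0],[0,0,6,0,0,0,0],[0,0,4,0,0,0,0],[0,0,0,0,0,0,0]]]'
python3 -m jog '[[[0,0,2,0,0,0,0],[0,0,2,0,0,0,0],[0,0,0,0,0,0,0]]]'
```

```text
clock: 10.2
position: [0.4859, 0.0622, 0.1013]
tool_rot: [3.141, -0.001, -2.499]
force: [1.5, -0.3, -0.6]
grip_width: 0.0074
finger_force: 48.9
clock: 10.5
position: [0.4862, 0.0623, 0.0979]
tool_rot: [-3.142, 0.0, -2.499]
force: [0.1, -0.1, -0.4]
grip_width: 0.0074
finger_force: 48.9
```

```bash
python3 -m jog '[[[0,0,1,0,0,0,0],[0,0,0.5,0,0,0,0]]]'
python3 -m jog '[[[0,0,0,0,0,0,0.2],[0,0,0,0,0,0,0.35],[0,0,0,0,0,0,0.35],[0,0,0,0,0,0,0.35]]]'
python3 - <<'E'
from h import *
P,R=pose(); p=bot.grab_frame("wrist"); cv2.imwrite("pics/w4.png",cv2.resize(p["img"][200:330,80:330,::-1],None,fx=3,fy=3))
for f in (p,bot.grab_frame("side"),bot.grab_frame("top")):
  for q in("bracket_hole","bracket"): print(q,best(q,f,[.528,.007,.012],.06))
E
```

```text
clock: 10.7
position: [0.4862, 0.0624, 0.0975]
tool_rot: [-3.141, 0.0, -2.499]
force: [-12.5, 0.3, 44.2]
grip_width: 0.0073
finger_force: 55.5
clock: 11.1
position: [0.4861, 0.0622, 0.0963]
tool_rot: [3.142, -0.0, -2.5]
force: [0.4, 0.4, 0.4]
grip_width: 0.03
finger_force: 0.0
bracket_hole [0.5262 0.01   0.0119]
bracket [0.5129 0.0303 0.0118]
bracket_hole [0.523  0.0055 0.0138]
bracket [0.5115 0.0314 0.012 ]
bracket_hole None
bracket None
```

View pics/w4.png

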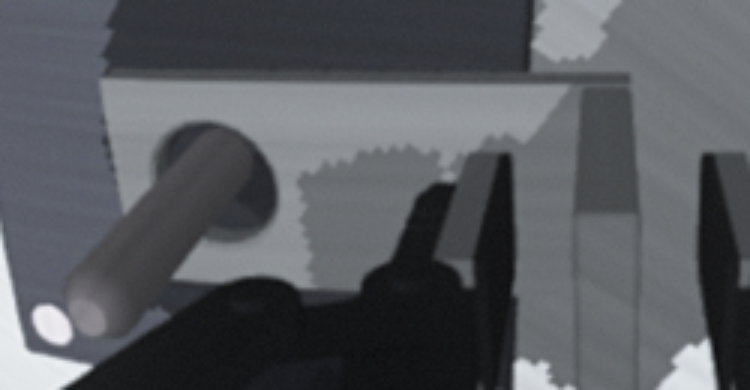

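The bracket is seated (44 N contact at the expected height), let go, and flat with the post through its hole. I'll lift clear and measure the scope's axis from two views.

```bash
python3 -m jog '[[[0,0,-15,0,0,0,0.35],[0,0,-35,0,0,0,0.35],[0,0,-40,0,0,0,0.35],[0,0,-40,0,0,0,0.4],[0,0,-30,0,0,0,0.7]]]'
cat > ax.py <<'E'
from h import *
near=np.array([.505,-.258,.115]); pl=[];ends=[]
fs=[bot.grab_frame(c) for c in("top","side")]
for f,n in zip(fs,("top","side")):
    u=pix(near,f); img=f["img"]
    for d in bot.trace("scope",f):
        m=d["region"]; y,x=np.nonzero(m)
        if np.hypot(x.mean()-u[0],y.mean()-u[1])<40:
            (rx,ry),wh,a=cv2.minAreaRect(np.c_[x,y].astype(np.float32))
            v=cv2.fitLine(np.c_[x,y].astype(np.float32),cv2.DIST_HUBER,0,.01,.01).ravel()
            o,r1=cray((v[2],v[3]),f);_,r2=cray((v[2]+20*v[0],v[3]+20*v[1]),f)
            nn=np.cross(r1,r2);nn/=np.linalg.norm(nn);pl.append((nn,nn@o))
            print(n,d["conf"],m.sum(),"centroid",x.mean().round(1),y.mean().round(1),"dir",v[:2].round(3),"size",np.round(wh,1)); break
    for q in("scope_handle","cradle_mouth","cradle"): print(n,q,best(q,f,near,.13))
if len(pl)==2:
    a=np.cross(pl[0][0],pl[1][0]);a/=np.linalg.norm(a);a*=np.sign(a[2])
    N=np.array([pl[0][0],pl[1][0],a]);X=np.linalg.solve(N,[pl[0][1],pl[1][1],a@near])
    print("axis",a.round(3),"tilt",np.degrees(np.arccos(a[2])).round(1),"yaw",np.degrees(np.arctan2(a[1],a[0])).round(1),"pt nearest handle",X.round(4))
    for s in (-.067,0,.02,.051): print(s,(X+a*s).round(4))
E
python3 ax.py
```

```text
clock: 12.05
position: [0.4863, 0.0622, 0.2588]
tool_rot: [-3.141, 0.002, -2.499]
force: [-0.2, -0.2, 0.2]
grip_width: 0.0477
finger_force: 0.0
top 0.95 435 centroid 396.7 223.5 dir [ 0.104 -0.995] size [10.7 44.4]
top scope_handle [ 0.5037 -0.2572  0.1144]
top cradle_mouth [ 0.4545 -0.2615  0.0746]
top cradle None
side 0.97 536 centroid 293.1 281.6 dir [ 0.844 -0.537] size [12.5 49.9]
side scope_handle [ 0.5075 -0.2581  0.1163]
side cradle_mouth [ 0.4547 -0.263   0.0725]
side cradle [ 0.5034 -0.2609  0.0014]
axis [0.742 0.05  0.669] tilt 48.0 yaw 3.9 pt nearest handle [ 0.5036 -0.259   0.1166]
-0.067 [ 0.4539 -0.2624  0.0718]
0 [ 0.5036 -0.259   0.1166]
0.02 [ 0.5184 -0.258   0.13  ]
0.051 [ 0.5414 -0.2565  0.1507]
```

```bash
python3 - <<'E'
from h import *
a=np.array([.742,.05,.669]);X=np.array([.5036,-.259,.1166])
R=rot(-a,[-.067,.998,0]); print(bot.observe()["qpos"].round(3))
delta(X+a*.118,R); P,Rc=pose(); print((R*Rc.inv()).as_rotvec())
# two-step: yaw then tilt
Ry=rot([0,0,-1],[-.067,.998,0]); print("yaw",(Rc.inv()*Ry).as_rotvec().round(3),"tilt",(Ry.inv()*R).as_rotvec().round(3), "shift in yawed axes",(Ry.inv().apply(X+a*.172-P)*1000).round(1))
E
```

```text
[-0.145  0.377 -0.131  1.992  0.068  0.778  1.897]
TCP target [ 0.6312 -0.2504  0.2317] shift now-axes [  70.9 -337.4   23.9] turn [-0.241  0.813  0.541] shift in final axes [-100.8 -321.7  -76.1]
[-0.29521355  0.79498794 -0.54056278]
yaw [ 0.    -0.001  0.575] tilt [ 0.     0.838 -0.   ] shift in yawed axes [-124.  -321.7   24. ]
```

```bash
python3 -m jog '[[[0,0,0,0,0,0.144,0.7],[0,0,0,0,0,0.144,0.7],[0,0,0,0,0,0.144,0.7],[0,0,0,0,0,0.143,0.7]]]'
python3 -m jog '[[[-15,-40,0,0,0,0,0.7],[-15,-40,0,0,0,0,0.7],[-16,-40,0,0,0,0,0.7],[-16,-40,0,0,0,0,0.7],[-16,-40,0,0,0,0,0.7]]]'
python3 -m jog '[[[-15,-40,0,0,0,0,0.7],[-16,-40,0,0,0,0,0.7],[-15,-42,0,0,0,0,0.7],[0,0,0,0,0.14,0,0.7],[0,0,0,0,0.14,0,0.7]]]'
python3 -m jog '[[[0,0,0,0,0.14,0,0.7],[0,0,0,0,0.14,0,0.7],[0,0,0,0,0.14,0,0.7],[0,0,0,0,0.138,0,0.7],[0,0,0,0,0,0,0.7]]]'
python3 - <<'E'
from h import *
a=np.array([.742,.05,.669]);X=np.array([.5036,-.259,.1166])
R=rot(-a,[-.067,.998,0]); print(bot.observe()["qpos"].round(3))
delta(X+a*.118,R)
E
```

```text
clock: 12.95
position: [0.4861, 0.0622, 0.256]
tool_rot: [-3.141, -0.001, -3.08]
force: [-0.4, 0.8, -0.4]
grip_width: 0.0595
finger_force: 0.0
clock: 13.45
position: [0.5778, -0.1337, 0.2559]
tool_rot: [3.141, -0.001, -3.074]
force: [0.7, 0.1, 0.1]
grip_width: 0.06
finger_force: 0.0
clock: 13.95
position: [0.6308, -0.2527, 0.2565]
tool_rot: [-3.141, -0.285, -3.078]
force: [-0.6, 0.0, -0.3]
grip_width: 0.0596
finger_force: 0.0
clock: 14.45
position: [0.6265, -0.2538, 0.2481]
tool_rot: [3.139, -0.77, -3.076]
force: [0.8, 0.4, -0.0]
grip_width: 0.0598
finger_force: 0.0
[0.086 1.047 0.34  0.971 0.004 1.87  2.008]
TCP target [ 0.6312 -0.2504  0.2317] shift now-axes [-14.9   3.1   8.4] turn [ 0.003  0.069 -0.001] shift in final axes [-15.5   3.1   7.3]
```

```bash
python3 -m jog '[[[0,0,0,0,-0.12,0,0.7],[0,0,0,0,0,0,0.7]]]'
python3 - <<'E'
from h import *
a=np.array([.742,.05,.669]);X=np.array([.5036,-.259,.1166])
P,Rc=pose(); print(bot.observe()["qpos"].round(3),P.round(4),Rc.as_matrix().round(3).tolist())
Z=Rc.as_matrix()[:,2]; print("angle tool-axis",np.arccos(-Z@a))
delta(X+a*.098,Rc); print("then along -a per mm in tool axes",Rc.inv().apply(-a).round(3))
p=bot.grab_frame("wrist"); print("wrist px handle, cap:",wpix(X,p,P,Rc),wpix(X+a*.051,p,P,Rc))
print([(np.round(d["xyz"],4),d["conf"]) for d in bot.spot_point("scope_handle",p)[:3]])
E
python3 ax.py
```

```text
clock: 14.65
position: [0.6268, -0.2542, 0.2529]
tool_rot: [3.139, -0.637, -3.077]
force: [1.0, 0.3, 1.6]
grip_width: 0.0599
finger_force: 0.0
[ 0.093  0.971  0.318  1.057 -0.018  1.733  1.994] [ 0.6268 -0.2542  0.2529] [[-0.802, -0.063, -0.593], [-0.052, 0.998, -0.036], [0.595, 0.002, -0.804]]
angle tool-axis 0.19998760447393985
TCP target [ 0.6084 -0.2522  0.2256] shift now-axes [-1.6  3.2 32.8] turn [0. 0. 0.] shift in final axes [-1.6  3.2 32.8]
then along -a per mm in tool axes [ 0.2   -0.004  0.98 ]
wrist px handle, cap: [286.93494373 184.95721936] [288.36191306 216.08226705]
[(array([ 0.5063, -0.2651,  0.1135]), 0.73), (array([ 0.2273, -0.2474,  0.0117]), 0.65), (array([ 0.4161, -0.2685,  0.0321]), 0.47)]
top scope_handle None
top cradle_mouth None
top cradle None
side 0.69 549 centroid 293.5 281.6 dir [ 0.847 -0.532] size [11.8 50.8]
side scope_handle [ 0.5053 -0.2595  0.114 ]
side cradle_mouth [ 0.4551 -0.2645  0.074 ]
side cradle [ 0.5007 -0.2592  0.0014]
```

```bash
python3 -m jog '[[[0,3,15,0,0,0,0.7],[0,0,15,0,0,0,0.7],[0,0,0,0,0,0,0.7]]]'
python3 - <<'E'
from h import *
a=np.array([.742,.05,.669]);X=np.array([.5036,-.259,.1166])
P,Rc=pose(); print(P.round(4)); p=bot.grab_frame("wrist"); im=np.ascontiguousarray(p["img"][...,::-1])
for s in(-.067,0,.02,.05):
    u=wpix(X+a*s,p,P,Rc); print(s,u.round(1)); cv2.circle(im,tuple(u.round().astype(int).tolist()),2,(0,0,255),-1)
for d in bot.trace("scope",p)[:3]:
    y,x=np.nonzero(d["region"]); print(d["conf"],len(x),x.mean(),y.mean())
    if abs(x.mean()-287)<40: print([(r,x[y==r].min(),x[y==r].max()) for r in range(y.min(),y.max(),6) if (y==r).any()])
u=wpix(P+Rc.apply([0,0,.054]),p,P,Rc); print("grasp pt px",u); cv2.circle(im,tuple(u.round().astype(int).tolist()),3,(0,255,0),-1)
cv2.imwrite("pics/w5.png",im)
E
```

```text
clock: 15.55
position: [0.6077, -0.2518, 0.2261]
tool_rot: [3.136, -0.646, -3.075]
force: [-0.3, 0.2, 0.3]
grip_width: 0.0597
finger_force: 0.0
[ 0.6077 -0.2518  0.2261]
-0.067 [281.7 163.7]
0 [282.2 195.4]
0.02 [282.4 208.5]
0.05 [282.7 232.9]
0.95 1582 279.49051833122627 57.09039190897598
[(30, np.int64(320), np.int64(322)), (36, np.int64(304), np.int64(329)), (42, np.int64(292), np.int64(326)), (48, np.int64(280), np.int64(315)), (54, np.int64(266), np.int64(304)), (60, np.int64(263), np.int64(291)), (66, np.int64(249), np.int64(278)), (72, np.int64(238), np.int64(260)), (78, np.int64(227), np.int64(249)), (84, np.int64(223), np.int64(238))]
0.58 2907 278.406604747162 204.39146886824906
[(156, np.int64(277), np.int64(283)), (162, np.int64(268), np.int64(289)), (168, np.int64(264), np.int64(292)), (174, np.int64(264), np.int64(292)), (180, np.int64(264), np.int64(293)), (186, np.int64(263), np.int64(294)), (192, np.int64(263), np.int64(294)), (198, np.int64(263), np.int64(295)), (204, np.int64(261), np.int64(296)), (210, np.int64(261), np.int64(295)), (216, np.int64(260), np.int64(296)), (222, np.int64(259), np.int64(297)), (228, np.int64(258), np.int64(298)), (234, np.int64(260), np.int64(297)), (240, np.int64(263), np.int64(295)), (246, np.int64(270), np.int64(286))]
grasp pt px [284.74592033 287.40474617]
```

View pics/w5.png

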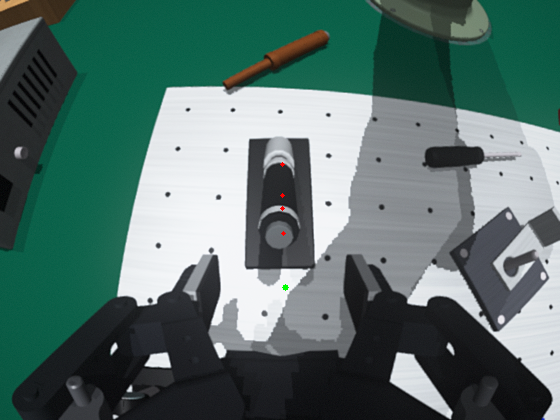

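Wrist view: the black-handled scope lies in the cradle at columns 259–298, with its end cap at (279,235). The fingers straddle it at (205,285) and (357,285), and the brown look-alike is at (275,60). My prediction is within about 3 px, so I'll advance 80 mm along the axis and close.

```bash
python3 -m jog '[[[3,-1.5,16,0,0,0,0.7],[3,0,16,0,0,0,0.7],[3,0,16,0,0,0,0.7],[3,0,16,0,0,0,0.7],[3,0,14.5,0,0,0,0.7]]]'
python3 -m jog '[[[0,0,0,0,0,0,0.6],[0,0,0,0,0,0,0.45],[0,0,0,0,0,0,0.38],[0,0,0,0,0,0,0.33],[0,0,0,0,0,0,0.3]]]' 40
python3 - <<'E'
from h import *
P,Rc=pose(); a=np.array([.742,.05,.669]);X=np.array([.5036,-.259,.1166])
print(bot.observe()["qpos"].round(3),bot.observe()["grip_width"]); delta(X+a*.018,Rc)
E
```

```text
clock: 16.15
position: [0.5501, -0.2571, 0.1735]
tool_rot: [3.138, -0.642, -3.075]
force: [0.2, -0.2, 0.1]
grip_width: 0.0601
finger_force: 0.0
clock: 16.65
position: [0.5502, -0.2569, 0.1736]
tool_rot: [3.137, -0.643, -3.075]
force: [0.3, -0.3, 1.2]
grip_width: 0.0256
finger_force: 0.0
[ 0.09   0.939  0.311  1.362 -0.006  1.466  1.994] 0.0255717991062264
TCP target [ 0.5493 -0.2562  0.1719] shift now-axes [-0.3  0.8  1.9] turn [0. 0. 0.] shift in final axes [-0.3  0.8  1.9]
```

Open 25.6 mm around the 24 mm handle, no side force, so it's well centred. I'll close and draw it out.

```bash
python3 -m jog '[[[0,0,0,0,0,0,0.2],[0,0,0,0,0,0,0],[0,0,0,0,0,0,0],[0,0,0,0,0,0,0]]]' 60
python3 -m jog '[[[-1,0,-5,0,0,0,0],[-2,0,-10,0,0,0,0],[-2,0,-10,0,0,0,0]]]'
```

```text
clock: 17.05
position: [0.5502, -0.2571, 0.1736]
tool_rot: [3.138, -0.642, -3.075]
force: [5.4, -1.3, 5.3]
grip_width: 0.0224
finger_force: 58.6
clock: 17.35
position: [0.5694, -0.2555, 0.1908]
tool_rot: [3.137, -0.644, -3.075]
force: [-1.9, -0.8, -1.0]
grip_width: 0.0229
finger_force: 58.8
```

```bash
python3 -m jog '[[[-3,0,-15,0,0,0,0],[-3,0,-15,0,0,0,0],[-3,0,-15,0,0,0,0],[-3,0,-15,0,0,0,0],[-3,0,-14,0,0,0,0]]]'
python3 -m jog '[[[0,0,-15,0,0,0,0],[0,0,-25,0,0,0,0],[0,0,-15,0,0,0,0],[0,0,0,0,0,0,0],[0,0,0,0,0,0,0]]]'
python3 - <<'E'
from h import *
P,Rc=pose(); print(bot.observe()["qpos"].round(3),P.round(4))
f=bot.grab_frame("side"); w=bot.grab_frame("wrist")
for q in("scope","scope_handle"):
  for g in(f,w): print(q,[(np.round(d["xyz"],4).tolist(),round(d["conf"],2)) for d in bot.spot_point(q,g)[:3]])
a=np.array([.742,.05,.669]); print("pred nose",(P+Rc.apply([0,0,.054])-a*.143).round(4))
E
```

```text
clock: 17.85
position: [0.626, -0.252, 0.2414]
tool_rot: [3.137, -0.643, -3.075]
force: [-0.1, 0.8, -0.7]
grip_width: 0.0231
finger_force: 58.9
clock: 18.35
position: [0.6579, -0.2503, 0.284]
tool_rot: [3.137, -0.644, -3.075]
force: [0.4, -0.6, -2.2]
grip_width: 0.0227
finger_force: 59.0
[ 0.096  1.01   0.326  0.896 -0.03   1.863  1.996] [ 0.6579 -0.2503  0.284 ]
scope [([0.5177, -0.2574, 0.1414], 0.71), ([0.3107, -0.3417, 0.0098], 0.61), ([0.6709, -0.3721, -0.0044], 0.32)]
scope [([0.5211, -0.2598, 0.1403], 0.85), ([0.3092, -0.3434, 0.0158], 0.73)]
scope_handle [([0.2261, -0.2505, 0.0125], 0.69), ([0.6113, -0.2531, 0.2249], 0.66)]
scope_handle [([0.2275, -0.2505, 0.0131], 0.87), ([0.6116, -0.2591, 0.2253], 0.76)]
pred nose [ 0.5194 -0.2594  0.1452]
```

The scope is out and held at 48° as predicted. I'll raise it and turn it upright.

```bash
python3 -m jog '[[[10,0,-13,0,0,0,0],[12,0,-16,0,0,0,0],[12,0,-16,0,0,0,0],[12,0,-16,0,0,0,0],[0,0,0,0,-0.1,0,0]]]'
python3 -m jog '[[[0,0,0,0,-0.12,0,0],[0,0,0,0,-0.12,0,0],[0,0,0,0,-0.12,0,0],[0,0,0,0,-0.12,0,0],[0,0,0,0,-0.12,0,0]]]'
python3 -m jog '[[[0,0,0,0,-0.1,0,0],[0,0,0,0,-0.04,0,0],[0,0,0,0,0,0,0],[0,0,0,0,0,0,0]]]'
cat > st.py <<'E'
from h import *
P,Rc=pose(); print(bot.observe()["qpos"].round(3),P.round(4))
R0=Ro.from_euler("xyz",[3.137,-.643,-3.075]); at=R0.inv().apply([.742,.05,.669]); a=Rc.apply(at)
G=P+Rc.apply([0,0,.054]); nose=G-a*.143
print("axis",a.round(3),"nose pred",nose.round(4))
E=[]
for g in(bot.grab_frame("side"),bot.grab_frame("top"),bot.grab_frame("wrist")):
  n,h=best("scope",g,nose,.05),best("scope_handle",g,nose+a*.125,.05); print("nose",n,"handle",h)
  if n is not None:E.append(n)
T=np.array([.431,.277,.115]); N=np.mean(E+[nose],0)
print("shift tool mm",(Rc.inv().apply(T-N)*1000).round(1),"axis in tool",at.round(3),"turn to upright (tool)",Rc.inv().apply(np.cross(a,[0,0,1])).round(3))
E
python3 st.py
```

```text
clock: 19.15
position: [0.647, -0.2481, 0.3544]
tool_rot: [-3.136, -0.531, -3.074]
force: [0.6, -0.9, -3.3]
grip_width: 0.0227
finger_force: 58.8
clock: 19.65
position: [0.6465, -0.248, 0.3546]
tool_rot: [-3.139, 0.074, -3.072]
force: [0.6, -0.5, -1.9]
grip_width: 0.0225
finger_force: 58.9
clock: 20.05
position: [0.6468, -0.2482, 0.3539]
tool_rot: [-3.139, 0.208, -3.072]
force: [0.2, 0.4, -1.5]
grip_width: 0.0228
finger_force: 59.0
[ 0.03   0.55   0.437  1.508 -0.383  0.967  2.223] [ 0.6468 -0.2482  0.3539]
axis [-0.014  0.006  1.   ] nose pred [ 0.6598 -0.2484  0.158 ]
nose [ 0.6602 -0.2505  0.1562] handle [ 0.6628 -0.2458  0.2803]
nose [ 0.6636 -0.2485  0.1507] handle [ 0.6606 -0.2455  0.2794]
nose [ 0.6638 -0.2468  0.1554] handle [ 0.6626 -0.2528  0.2787]
shift tool mm [197.6 540.4  -2. ] axis in tool [-0.194  0.005 -0.981] turn to upright (tool) [-0.007  0.013  0.001]
```

```bash
python3 -m jog '[[[6,15,-1,0,0,0,0],[12,34,-2.6,0,0,0,0],[12,34,-2.6,0,0,0,0],[12,34,-2.6,0,0,0,0],[12,34,-2.6,0,0,0,0]]]'
python3 -m jog '[[[12,34,-2.6,0,0,0,0],[12,34,-2.6,0,0,0,0],[12,34,-2.6,0,0,0,0],[12,34,-2.6,0,0,0,0],[12,34,-2.6,0,0,0,0]]]'
python3 -m jog '[[[12,34,-2.6,0,0,0,0],[12,34,-2.6,0,0,0,0],[12,34,-2.6,0,0,0,0],[12,34,-2.6,0,0,0,0],[12,34,-2.6,0,0,0,0]]]'
python3 -m jog '[[[10,30,-2.6,0,0,0,0],[6,19,-1.5,0,0,0,0],[0,0,0,0,0,0,0],[0,0,0,0,0,0,0]]]'
python3 st.py
```

```text
clock: 21.0
position: [0.5808, -0.1008, 0.3527]
tool_rot: [-3.139, 0.209, -3.073]
force: [1.1, 0.4, -1.3]
grip_width: 0.0225
finger_force: 59.1
clock: 21.5
position: [0.508, 0.0647, 0.3527]
tool_rot: [-3.139, 0.21, -3.073]
force: [-0.6, 0.6, -1.8]
grip_width: 0.0224
finger_force: 59.1
clock: 22.0
position: [0.4351, 0.2301, 0.3526]
tool_rot: [-3.139, 0.21, -3.073]
force: [0.2, -0.9, -1.1]
grip_width: 0.0226
finger_force: 59.1
clock: 22.4
position: [0.416, 0.2766, 0.3529]
tool_rot: [-3.139, 0.209, -3.072]
force: [0.1, -0.4, -1.8]
grip_width: 0.0225
finger_force: 59.2
[-1.121  0.205  0.406  1.989  0.069  0.8    0.867] [0.416  0.2766 0.3529]
axis [-0.015  0.007  1.   ] nose pred [0.4293 0.2762 0.157 ]
nose [0.4322 0.2761 0.154 ] handle None
nose None handle [0.4313 0.2794 0.2774]
nose [0.4336 0.2757 0.1528] handle [0.4331 0.2714 0.279 ]
shift tool mm [ 8.8  1.1 38.6] axis in tool [-0.194  0.005 -0.981] turn to upright (tool) [-0.008  0.014  0.002]
```

```bash
python3 -m jog '[[[2,0,9,0,0,0,0],[2,0.5,10,0,0,0,0],[2,0.5,10,0,0,0,0],[2,0,8,0,0,0,0],[0,0,0,0,0,0,0]]]'
python3 -m jog '[[[0,0,0,0,0,0,0],[0,0,0,0,0,0,0],[0,0,0,0,0,0,0],[0,0,0,0,0,0,0],[0,0,0,0,0,0,0]]]'
python3 st.py
python3 - <<'E'
from h import *
f=bot.grab_frame("side"); im=f["img"][90:290,190:390,::-1]; cv2.imwrite("pics/end.png",cv2.resize(im,None,fx=3,fy=3,interpolation=cv2.INTER_CUBIC))
print("stage_centre px",(pix([.431,.277,.045],f)-[190,90])*3,"nose",(pix([.431,.277,.115],f)-[190,90])*3,best("bracket_hole",f,[.528,.007,.012],.05),best("stage_centre",f,[.431,.277,.045],.03))
E
```

```text
clock: 23.35
position: [0.4154, 0.2773, 0.3136]
tool_rot: [-3.137, 0.208, -3.072]
force: [-0.3, 0.0, -1.2]
grip_width: 0.0227
finger_force: 59.2
clock: 23.85
position: [0.4158, 0.2775, 0.3152]
tool_rot: [-3.139, 0.21, -3.073]
force: [-0.0, 0.8, -1.7]
grip_width: 0.0227
finger_force: 59.2
[-1.106  0.258  0.397  2.037  0.048  0.701  0.876] [0.4158 0.2775 0.3152]
axis [-0.015  0.006  1.   ] nose pred [0.4292 0.2773 0.1193]
nose [0.4274 0.2793 0.1151] handle [0.4285 0.2775 0.2407]
nose None handle None
nose [0.4321 0.2765 0.1173] handle [0.4311 0.2739 0.2409]
shift tool mm [-0.9 -0.8  2.5] axis in tool [-0.194  0.005 -0.981] turn to upright (tool) [-0.007  0.014  0.001]
stage_centre px [159.45751909 170.38487815] nose [155.39906551 117.55474949] [0.5273 0.0037 0.0116] [0.4303 0.2811 0.0448]
```

View pics/end.png

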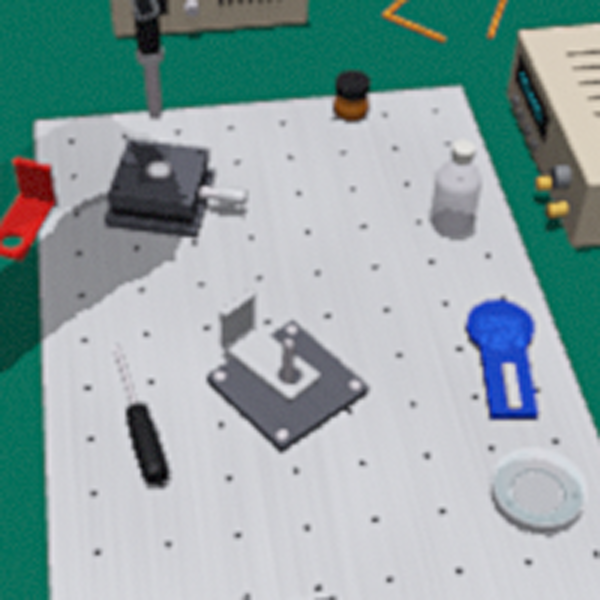

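The bracket lies flat on the post base at crop px (280,365). The scope's nose, at (154,115), hangs upright over the stage disc at (159,170), and the bystanders haven't moved. I'll hand it in.

```bash
python3 -c "
from workcell import bot
print(bot.job_done())"
```

```text
the job is handed in; nothing more can be done
None
```

I handed the job in at about 24 s of the 61 s allowed: the bracket hangs flat on the storage post, let go, and the gripper holds the scope upright, nose down, about 7 cm above the stage disc; the judge's verdict was not shown.

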